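# Start the sweet steamer from its switch pucks

### The arm

A 6-joint arm with a two-finger parallel gripper is mounted at the origin on a cart in front of the work surface, level with it; the furniture and walls round the work are solid. World frame = base frame: x ahead of the robot, y to its left, z up, the work surface at z = 0. Lengths are in m, angles in rad, forces in N, time in s.
With the tool pointing down it reaches from about 0.25 to 0.775 m from the base axis. Payload 4 kg.
Tool frame: the origin (TCP) lies at the centre of the arm's flange, where the gripper is bolted on; the fingertips stand 199 mm ahead of it and the grasp point (between the pads) lies 180 mm ahead of it (robot.tcp_to_tips is the z of the fingertips in the tool frame, in m); z points along the fingers, y is the line along which they close (so a half turn about z gives the same grasp; the last joint's range is limited). The gripper opens to 94 mm and grips with 3 to 60 N. Pads are 16 mm wide; open, the fingers measure 119 mm over their backs; the gripper's body (75 mm by 177 mm) begins 78 mm behind the grasp point.
Start: joints at [-1.414, 0.087, 1.371, -0, 1.684, -0.103], TCP at [0.141, -0.532, 0.405] pointing down, gripper open.
Joint ranges: [-3.1, 3.1], [-0.76, 2.03], [0.27, 2.55], [-1.08, 4.22], [0.17, 2.65], [-2.57, 2.57]. Speed limits (rad/s): [2.79, 2.79, 3.14, 3.14, 3.14, 3.14].

### API

Orientations are given as [roll, pitch, yaw] about the fixed x, y, z axes, in that order (R = Rz(yaw) Ry(pitch) Rx(roll)).
In Python, from bench import robot gives the robot as it stands.
- The arm moves only by the tool play_rows, never from a script. Its arguments are lists of equal length, an entry for each row: "translation": the shift along the tool's x, y, z scaled (see below), a list of three; "twist": the turn, a rotation vector about the tool's x, y, z scaled (see below), a list of three; "gripper": the opening, from -1 (shut) to 1 (fully open). A call has 1 to 8 rows; each row shifts and turns the commanded pose from where the row before left it, along the tool's axes as they then stand; what a row does not reach is not made up. The controller multiplies each number of a shift by 0.04 m and each number of a turn by 0.1 rad. A row lasts 1/10 s, in which the tool goes at most 50 mm and 8.59 degrees, less where a joint would pass 70% of its speed; a pose out of reach is approached as far as the arm can. A call with a number of a shift or a turn outside -1 to 1 is refused whole. A call with a gripper value outside its range is refused whole. The fingers move at their own pace and stop on an object; the grip force is fixed at half the most. Time passes only in rows, so rows that do not move let the fingers close. It gives the time, the measured TCP pose, the force, the opening and the grip force at its end, in the units of the state.
- robot.get_obs(): the state, without advancing time (a new reading comes with each control period).
- robot.snapshot(name): name is "scene" or "top" or "wrist"; returns the picture (420x560x3 uint8, red, green, blue); there is no depth.
- robot.camera_model(name): a dict with "camera_matrix" (3x3 intrinsics, pixels), "rvec" (rotation vector, rad) and "tvec" (3), from world to camera coordinates, as OpenCV has them. Camera axes: x right, y down, z forward; pixel columns grow to the right and rows downward; lengths in m; the calibration is good to about 2 mm. The wrist camera is an equidistant fisheye: a pixel r from the principal point sees the ray r / f radians off the axis. A picture is of the moment at which its call begins: read the wrist's pose just before it. camera_model takes no time and is no camera call; for the wrist camera it gives the pose at the moment of the call.
- robot.close_job(): hands the job in; it is judged then, once.
Trained networks look in the newest picture that a camera, given by its name, has taken for a name from the list of things; names that differ only in an ending like _2 or _b are one class to them, and where a whole thing is asked for, a point or a joint stands for the part that bears it (a point fixed in the world has none). Each returns a list of dicts, best first, with "score" (0 to 1); they miss things now and then, are a little off and sometimes report something else, mostly with a low value. They report only what shows in the picture. A call takes as long as a camera call. They do not tell look-alikes from the thing itself.
- robot.recognise(name, camera): "centre" ([x, y, z] in m, in world coordinates, good to about 4 mm: the middle of the surface that is visible of it).
- robot.spot_point(name, camera): "centre" ([x, y, z] in m, in world coordinates, good to about 4 mm: a listed point, or the origin of a listed thing).
The state is a dict: "time": time; "joint_positions": joint angles; "qvel": joint speeds; "joint_torque": joint torques, N m; "tool_pos": TCP position; "ee_rot": TCP orientation; "wrist_force": force on the tool from outside, world axes, zero at the start; "wrist_torque": the same for the moment, N m; "width": finger opening in m; "finger_force": force on a finger pad.
Only numpy, scipy, OpenCV 4.12 (cv2) and the standard library are available. Lean on these libraries where they do the work, as an engineer would, in place of code of your own. Each camera call takes 0.05 s, during which the arm holds its last target. There are 200 camera calls.

### The job

Start up the sweet steamer from its wireless switch pucks: with the fingertips, press the blue cap (fan) first, then the green cap (water), then the red cap (heater), each lightly and straight down about a centimetre, so that it stays in. Leave the yellow alarm cap up; do not pick up, tip or shove the pucks, and leave everything else on the table where it is.

Things in the scene. Friction and masses are not known exactly. Their poses are not given: they have to be found in the camera images.
- fan_top (a point): centre of the top face of the blue cap of the fan switch puck: a round flat-topped cap 40 mm across, 48 mm above the table while it is up; the point goes down with the cap
- fan (a joint): how far the blue cap (fan) is pressed in, m: 0 fully up (18 mm proud of its housing) to 0.014 fully in (4 mm proud). It slides straight down against an even friction of about 4 N and stays where it is left; it switches on at 0.007, about 10 mm in is a good press
- fan_puck: the loose fan switch puck with the blue cap: white round housing 84 mm across and 30 mm high, 0.48 kg with cap, standing on the table; origin at the centre of its underside, z up
- water_top (a point): centre of the top face of the green cap of the water switch puck: a round flat-topped cap 40 mm across, 48 mm above the table while it is up; the point goes down with the cap
- water (a joint): how far the green cap (water) is pressed in, m: 0 fully up (18 mm proud of its housing) to 0.014 fully in (4 mm proud). It slides straight down against an even friction of about 4 N and stays where it is left; it switches on at 0.007, about 10 mm in is a good press
- water_puck: the loose water switch puck with the green cap: white round housing 84 mm across and 30 mm high, 0.48 kg with cap, standing on the table; origin at the centre of its underside, z up
- heat_top (a point): centre of the top face of the red cap of the heater switch puck: a round flat-topped cap 40 mm across, 48 mm above the table while it is up; the point goes down with the cap
- heat (a joint): how far the red cap (heater) is pressed in, m: 0 fully up (18 mm proud of its housing) to 0.014 fully in (4 mm proud). It slides straight down against an even friction of about 4 N and stays where it is left; it switches on at 0.007, about 10 mm in is a good press
- heat_puck: the loose heater switch puck with the red cap: white round housing 84 mm across and 30 mm high, 0.48 kg with cap, standing on the table; origin at the centre of its underside, z up
- alarm_top (a point): centre of the top face of the yellow cap of the alarm switch puck: a round flat-topped cap 40 mm across, 48 mm above the table while it is up; the point goes down with the cap
- alarm (a joint): how far the yellow cap (alarm) is pressed in, m: 0 fully up (18 mm proud of its housing) to 0.014 fully in (4 mm proud). It slides straight down against an even friction of about 4 N and stays where it is left; it switches on at 0.007, about 10 mm in is a good press
- alarm_puck: the loose alarm switch puck with the yellow cap: white round housing 84 mm across and 30 mm high, 0.48 kg with cap, standing on the table; origin at the centre of its underside, z up
- jigger: steel double-ended measuring cup, 41 mm across, 100 mm tall, standing; a loose bystander on the table, origin at the centre of its underside
- red_bottle: little red colour bottle with white cap, 25 mm across, 68 mm tall, standing; a loose bystander on the table, origin at the centre of its underside
- green_bottle: little green colour bottle with white cap, 25 mm across, 68 mm tall, standing; a loose bystander on the table, origin at the centre of its underside
- mould: wooden press mould, a block 160x58x27 mm, lying, long side pointing about away from the robot; a loose bystander on the table, origin at the centre of its underside
- cutter: small steel blossom cutter, 23 mm across, 18 mm tall; a loose bystander on the table, origin at the centre of its underside
- tin: round steel tin full of cutters, 122 mm across, 25 mm tall; a loose bystander on the table, origin at the centre of its underside
There are look-alikes about, which are no part of the job. Leave any purple or turquoise look-alike of the water_puck alone. What is shaped like the fan_puck but brown or orange is not meant.

How it is judged:
On the way, in this order (a step that is already met when the one before it is completed fails the run):
1. the blue cap (fan) is pressed in at least 7 mm (value of joint fan above 0.007 m), for 0.2 s.
2. the green cap (water) is pressed in at least 7 mm (value of joint water above 0.007 m), for 0.2 s.
3. the red cap (heater) is pressed in at least 7 mm (value of joint heat above 0.007 m), for 0.2 s.
At the end, for the whole second after the job is handed in: The blue, green and red caps are in by at least 7 mm and stay there, the yellow cap is in by less than 4 mm, all four pucks stand at rest and upright (within 0.05 rad) within 20 mm of where they began, and the bystanders are within 20 mm of where they began (value of joint each of fan, water, heat above 0.007 m and value of joint alarm below 0.004 m and angle between each of fan_puck, water_puck, heat_puck, alarm_puck's own z axis and vertical below 0.05 rad and distance of each of fan_puck, water_puck, heat_puck, alarm_puck, jigger, red_bottle, green_bottle, mould, cutter, tin from where it was at the start of the episode below 0.02 m and linear speed of each of fan_puck, water_puck, heat_puck, alarm_puck below 0.02 m/s); the robot touches nothing.
It fails at once if a switch goes on out of order: water before fan, or heater before water ((value of joint water above 0.007 m and value of joint fan below 0.007 m) or (value of joint heat above 0.007 m and value of joint water below 0.007 m)).
It fails at once if the yellow alarm cap is pressed in more than 4 mm (value of joint alarm above 0.004 m).
It fails at once if a cap or its puck is pressed harder than 25 N (contact force between the arm and fan_puck above 25 N or contact force between the arm and water_puck above 25 N or contact force between the arm and heat_puck above 25 N or contact force between the arm and alarm_puck above 25 N).
It fails at once if a puck is shifted more than 20 mm, lifted more than 8 mm or tipped (distance of any of fan_puck, water_puck, heat_puck, alarm_puck from where it was at the start of the episode above 0.02 m or height (world z) of any of fan_puck, water_puck, heat_puck, alarm_puck above 0.008 m or angle between any of fan_puck, water_puck, heat_puck, alarm_puck's own z axis and vertical above 0.3 rad).
It fails at once if a bystander is moved more than 20 mm or tipped over (distance of any of jigger, red_bottle, green_bottle, mould, cutter, tin from where it was at the start of the episode above 0.02 m or angle between any of jigger, red_bottle, green_bottle, mould, cutter, tin's own z axis and vertical above 0.4 rad).
It also fails if it takes over 51 s, if anything falls off the work surface, if the arm or the gripper's body presses on something with over 40 N, if the wrist force passes 120 N, or if a joint passes its speed limit or range.

## Working session

There is one attempt and no reset: what is moved stays moved. The work goes in short steps, Python scripts to look and compute and a tool call to move; the robot and the scene stay as the last step left them, time stands still between calls to the robot, and variables do not carry over. Pictures are saved under pics/ and viewed, at most 10 in all, crops included, and the job is handed in when it is done.

Besides the shell and the picture viewer there is one more tool, called after "Call:" as name(argument=value, ...) on one line, values as JSON. play_rows: Moves the arm, as the interface text tells. Its arguments: {"type":"object","properties":{"translation":{"type":"array","items":{"type":"array","items":{"type":"number","minimum":-1,"maximum":1}}},"twist":{"type":"array","items":{"type":"array","items":{"type":"number","minimum":-1,"maximum":1}}},"gripper":{"type":"array","items":{"type":"number"}}},"required":["translation","twist","gripper"]}

```bash
mkdir -p pics
python3 - <<'E'
from bench import robot
import cv2
for n in ["scene","top"]:
    im=robot.snapshot(n); cv2.imwrite(f"pics/{n}0.png",im[:,:,::-1])
for k in ["fan","water","heat","alarm"]:
    for c in ["top","scene"]:
        print(k,c,[(round(d["score"],2),[round(v,3) for v in d["centre"]]) for d in robot.spot_point(k+"_top",c)][:6])
o=robot.get_obs(); print(o["time"],o["tool_pos"],o["ee_rot"],o["width"],o["wrist_force"])
E
```

```text
fan top [(0.71, [0.527, 0.372, 0.052]), (0.65, [0.426, 0.302, 0.047]), (0.49, [0.56, 0.243, 0.046]), (0.41, [0.468, -0.248, -0.001])]
fan scene [(0.7, [0.553, 0.24, 0.048]), (0.65, [0.425, 0.301, 0.051]), (0.6, [0.555, -0.096, 0.0]), (0.59, [0.531, 0.372, 0.051])]
water top [(0.66, [0.466, -0.25, 0.047]), (0.61, [0.351, -0.087, 0.046]), (0.54, [0.35, 0.107, 0.049])]
water scene [(0.65, [0.345, -0.078, 0.046]), (0.64, [0.463, -0.248, 0.046]), (0.56, [0.346, 0.105, 0.046])]
heat top [(0.43, [0.514, 0.084, 0.048])]
heat scene [(0.61, [0.52, 0.083, 0.046])]
alarm top [(0.43, [0.549, -0.091, 0.051])]
alarm scene [(0.65, [0.55, -0.094, 0.048])]
0.5 [ 0.14128206 -0.53154362  0.40468983] [ 3.14151179e+00 -5.21141442e-06  2.59773993e-01] 0.09391435546841816 [ 0.5668827  -0.21061606 -0.24966355]
```

View pics/top0.png

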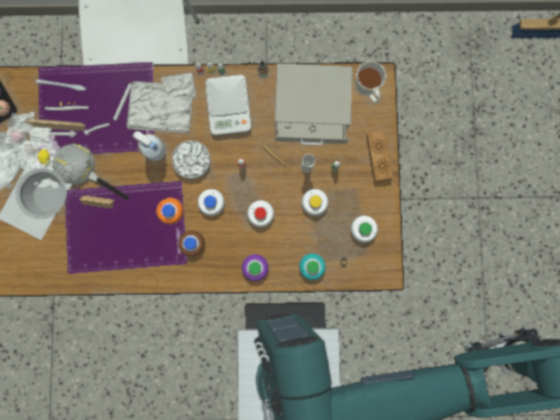

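View pics/scene0.png

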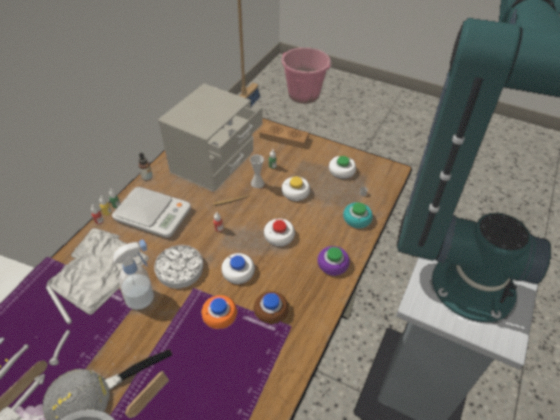

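```bash
cat > h.py <<'E'
from bench import robot
import numpy as np, cv2
from scipy.spatial.transform import Rotation as Ro
def cap(cam,guess,im=None,z=0.048):
    """centroid of saturated blob at guess, ray-cast on plane z"""
    im=robot.snapshot(cam) if im is None else im
    m=robot.camera_model(cam); K=np.array(m["camera_matrix"],float); r=np.array(m["rvec"],float); t=np.array(m["tvec"],float).reshape(3)
    p=cv2.projectPoints(np.array([[*guess,z]],float),r,t,K,None)[0].ravel()
    hsv=cv2.cvtColor(im,cv2.COLOR_RGB2HSV); u,v=p.round().astype(int)
    h0=int(hsv[v,u,0]); dh=np.abs((hsv[...,0].astype(int)-h0+90)%180-90)
    mask=((dh<12)&(hsv[...,1]>120)).astype(np.uint8)
    n,l,s,c=cv2.connectedComponentsWithStats(mask); i=l[v,u]
    R=Ro.from_rotvec(r.ravel()).as_matrix(); d=R.T@np.linalg.inv(K)@[*c[i],1]; o=-R.T@t
    return (o+d*(z-o[2])/d[2]).round(4), s[i][:5], h0
def go(x,y,tipz):
    o=robot.get_obs(); R=Ro.from_euler("xyz",o["ee_rot"]).as_matrix()
    d=np.array([x,y,tipz+.199])-o["tool_pos"]
    print("t",o["time"],"pos",o["tool_pos"].round(4),"rot",np.round(o["ee_rot"],4),"w",round(o["width"],3),"F",np.round(o["wrist_force"],1),"units",(R.T@d/.04).round(3))
E
python3 - <<'E'
from h import *
G=dict(fan=(.556,.241),water=(.465,-.249),heat=(.517,.083),alarm=(.55,-.093))
for c in["top","scene"]:
    im=robot.snapshot(c)
    for k,g in G.items(): print(c,k,*cap(c,g,im))
go(.556,.241,.15)
E
```

```text
top fan [0.5554 0.24   0.048 ] [205 196  11  11  95] 110
top water [ 0.4627 -0.2449  0.048 ] [361 224  10  10  80] 67
top heat [0.5163 0.0833 0.048 ] [255 208  11  11  94] 1
top alarm [ 0.5507 -0.0903  0.048 ] [310 196  11  11 100] 26
scene fan [0.5513 0.2477 0.048 ] [231 256  14  13 133] 111
scene water [ 0.4616 -0.2398  0.048 ] [340 158   7   5  28] 63
scene heat [0.513 0.091 0.048] [273 220  13  12 120] 2
scene alarm [ 0.548  -0.0843  0.048 ] [291 176  11  12 108] 23
t 0.6 pos [ 0.1413 -0.5315  0.4047] rot [3.1415 0.     0.2598] w 0.094 F [ 0.   0.5 -0.3] units [ 14.982 -16.002   1.391]
```

Call:
play_rows(translation=[[0.4,-0.4,0],[0.75,-0.8,0],[0.75,-0.8,0],[0.75,-0.8,0],[0.75,-0.8,0],[0.75,-0.8,0],[0.75,-0.8,0],[0.75,-0.8,0]], twist=[[0,0,0],[0,0,0],[0,0,0],[0,0,0],[0,0,0],[0,0,0],[0,0,0],[0,0,0]], gripper=[-1,-1,-1,-1,-1,-1,-1,-1])

```text
time: 1.4
tool_pos: [0.2983, -0.2398, 0.405]
ee_rot: [3.141, -0.001, 0.259]
wrist_force: [0.8, -0.6, 0.1]
width: 0.0336
finger_force: 0.0
```

Call:
play_rows(translation=[[0.75,-0.8,0],[0.75,-0.8,0],[0.75,-0.8,0],[0.75,-0.8,0],[0.75,-0.8,0],[0.75,-0.8,0],[0.75,-0.8,0],[0.75,-0.8,0]], twist=[[0,0,0],[0,0,0],[0,0,0],[0,0,0],[0,0,0],[0,0,0],[0,0,0],[0,0,0]], gripper=[-1,-1,-1,-1,-1,-1,-1,-1])

```text
time: 2.2
tool_pos: [0.4646, 0.0694, 0.405]
ee_rot: [3.141, -0.001, 0.26]
wrist_force: [1.0, -0.4, -0.2]
width: 0.0003
finger_force: 0.0
```

```bash
python3 -c "
from h import *
go(.555,.241,.08)"
```

```text
t 2.2 pos [0.4646 0.0694 0.405 ] rot [ 3.141e+00 -9.000e-04  2.603e-01] w 0.0 F [ 1.  -0.4 -0.2] units [ 3.284 -3.565  3.15 ]
```

Call:
play_rows(translation=[[0.7,-0.75,0],[0.7,-0.75,0],[0.7,-0.75,0],[0.7,-0.75,0],[0.484,-0.565,0],[0,0,0.8],[0,0,0.8],[0,0,0.5]], twist=[[0,0,0],[0,0,0],[0,0,0],[0,0,0],[0,0,0],[0,0,0],[0,0,0],[0,0,0]], gripper=[-1,-1,-1,-1,-1,-1,-1,-1])

```text
time: 3.0
tool_pos: [0.5541, 0.2394, 0.3176]
ee_rot: [3.141, 0.004, 0.261]
wrist_force: [-0.3, 0.1, -0.4]
width: 0.0005
finger_force: 0.0
```

Call:
play_rows(translation=[[0,0,0.5],[0,0,0.4],[0,0,0],[0,0,0]], twist=[[0,0,0],[0,0,0],[0,0,0],[0,0,0]], gripper=[-1,-1,-1,-1])

```text
time: 3.4
tool_pos: [0.5546, 0.2391, 0.2848]
ee_rot: [3.141, 0.0, 0.26]
wrist_force: [-0.4, -0.1, 0.6]
width: 0.0001
finger_force: 0.0
```

Run:
```python
from h import *
go(.555,.241,.038)
im=robot.snapshot("wrist"); s=robot.snapshot("scene"); s=cv2.resize(s[180:340,140:340],None,fx=2.6,fy=2.6)
cv2.imwrite("pics/w1.png",np.hstack([cv2.resize(im,(416,312)),cv2.resize(s,(384,312))])[:,:,::-1])
```

```text
t 3.4 pos [0.5546 0.2391 0.2848] rot [3.1415e+00 3.0000e-04 2.5980e-01] w 0.0 F [-0.4 -0.1  0.6] units [ 0.022 -0.044  1.194]
```

View pics/w1.png

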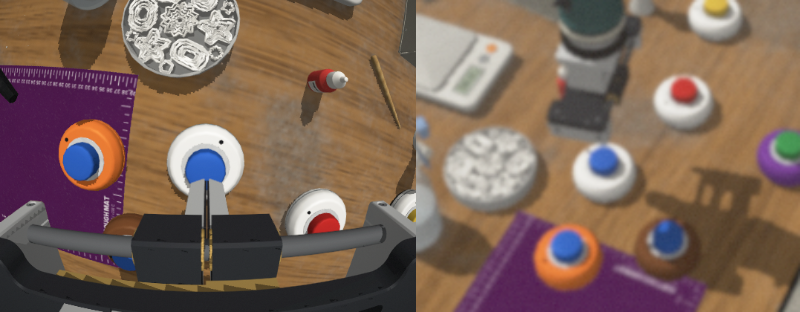

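Run:
```python
from h import *
m=robot.camera_model("scene"); p=robot.get_obs()["tool_pos"]
P=np.array([p-[0,0,d] for d in(0,.1,.18,.199)]+[[.555,.241,.048]])
q=cv2.projectPoints(P,np.array(m["rvec"],float),np.array(m["tvec"],float),np.array(m["camera_matrix"],float),None)[0][:,0]
print(q.round()); R=Ro.from_rotvec(np.ravel(m["rvec"])).as_matrix(); print("scene cam",-R.T@np.ravel(m["tvec"]))
im=robot.snapshot("scene")[130:330,130:350]
cv2.imwrite("pics/s2.png",cv2.resize(im,None,fx=2.7,fy=2.7,interpolation=cv2.INTER_CUBIC)[:,:,::-1])
w=robot.snapshot("wrist"); m=robot.camera_model("wrist");K=np.array(m["camera_matrix"],float); r=np.array(m["rvec"],float);t=np.array(m["tvec"],float).ravel()
for X in ([.555,.241,.048],P[3]):
  q=cv2.fisheye.projectPoints(np.array(X,float).reshape(1,1,3),r.reshape(3,1),t.reshape(3,1),K,np.zeros(4))[0].ravel(); print("wrist",q)
hsv=cv2.cvtColor(w,cv2.COLOR_RGB2HSV); mk=((abs(hsv[...,0].astype(int)-110)<12)&(hsv[...,1]>120)).astype(np.uint8)
n,l,s,c=cv2.connectedComponentsWithStats(mk)
for i in range(1,n):
  if s[i][4]>200: print(s[i],c[i])
```

```text
[[232. 194.]
 [235. 224.]
 [236. 245.]
 [237. 250.]
 [237. 260.]]
scene cam [0.14321955 0.82992738 1.01928386]
wrist [275.78829051 234.04388499]
wrist [278.19209199 255.92540872]
[  86  193   49   51 1912] [109.93776151 217.57008368]
[ 250  201   53   55 1907] [276.0325118  224.68956476]
[151 345  32  20 397] [167.55667506 353.73803526]
```

View pics/s2.png

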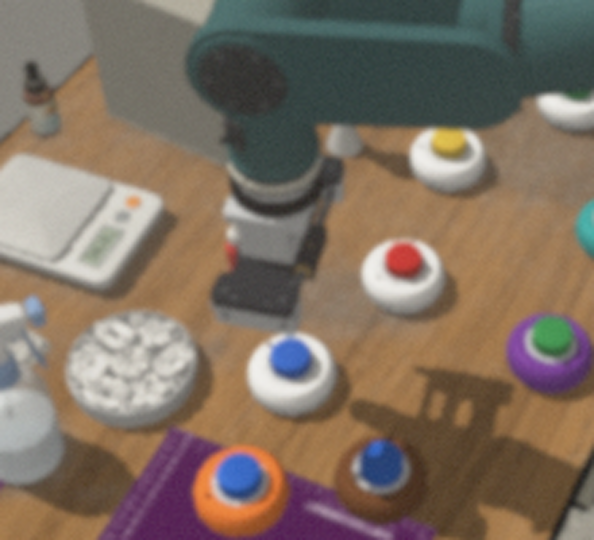

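Call:
play_rows(translation=[[0.08,-0.05,0.35],[0,0,0.35],[0,0,0.1],[0,0,0.05],[0,0,0.05],[0,0,0.05],[0,0,0.05]], twist=[[0,0,0],[0,0,0],[0,0,0],[0,0,0],[0,0,0],[0,0,0],[0,0,0]], gripper=[-1,-1,-1,-1,-1,-1,-1])

```text
time: 4.3
tool_pos: [0.5573, 0.2419, 0.2456]
ee_rot: [3.142, -0.001, 0.26]
wrist_force: [-2.1, -0.6, 3.2]
width: 0.0005
finger_force: 1.8
```

Call:
play_rows(translation=[[0,0,0.05],[0,0,0.05],[0,0,0]], twist=[[0,0,0],[0,0,0],[0,0,0]], gripper=[-1,-1,-1])

```text
time: 4.6
tool_pos: [0.5572, 0.2418, 0.2409]
ee_rot: [3.142, -0.001, 0.26]
wrist_force: [-0.0, -0.3, 2.9]
width: 0.0005
finger_force: 1.5
```

Call:
play_rows(translation=[[0,0,0.05],[0,0,0.05],[0,0,0.02],[0,0,0],[0,0,0]], twist=[[0,0,0],[0,0,0],[0,0,0],[0,0,0],[0,0,0]], gripper=[-1,-1,-1,-1,-1])

```text
time: 5.1
tool_pos: [0.5573, 0.2418, 0.2357]
ee_rot: [3.142, -0.001, 0.26]
wrist_force: [-0.3, -0.2, 1.7]
width: 0.0004
finger_force: 1.0
```

Call:
play_rows(translation=[[0,0,-0.2],[0,0,-0.5],[0,0,-0.8],[0,0,-0.8],[0,0,0]], twist=[[0,0,0],[0,0,0],[0,0,0],[0,0,0],[0,0,0]], gripper=[-1,-1,-1,-1,-1])

```text
time: 5.6
tool_pos: [0.558, 0.2422, 0.3339]
ee_rot: [-3.141, -0.01, 0.26]
wrist_force: [0.6, 1.4, 0.8]
width: 0.0005
finger_force: 0.0
```

Run:
```python
from h import *
go(.4635,-.2465,.13)
w=robot.snapshot("wrist"); cv2.imwrite("pics/w3.png",w[:,:,::-1])
```

```text
t 5.6 pos [0.558  0.2422 0.3339] rot [-3.1411 -0.0103  0.2599] w 0.0 F [0.6 1.4 0.8] units [-5.424 11.2    0.061]
```

View pics/w3.png

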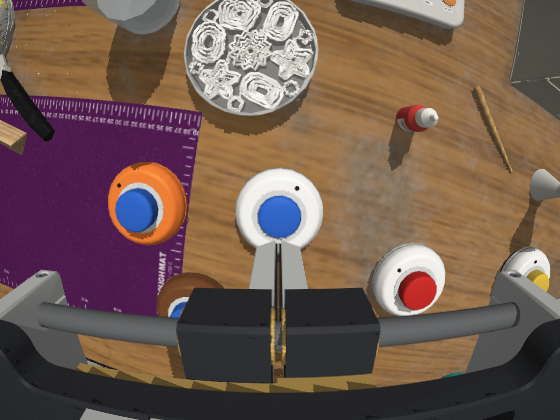

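The wrist picture shows the blue cap at about (279,216), sunk into the white housing and centred. The fingers are clear of it.

Call:
play_rows(translation=[[-0.2,0.45,0],[-0.42,0.86,0],[-0.42,0.86,0],[-0.42,0.86,0],[-0.42,0.86,0],[-0.42,0.86,0],[-0.42,0.86,0],[-0.42,0.86,0]], twist=[[0,0,0],[0,0,0],[0,0,0],[0,0,0],[0,0,0],[0,0,0],[0,0,0],[0,0,0]], gripper=[-1,-1,-1,-1,-1,-1,-1,-1])

```text
time: 6.45
tool_pos: [0.5004, -0.0427, 0.3253]
ee_rot: [-3.14, 0.005, 0.259]
wrist_force: [0.2, -0.6, 0.3]
width: 0.0007
finger_force: 0.0
```

Call:
play_rows(translation=[[-0.42,0.86,0],[-0.42,0.86,0],[-0.42,0.86,0],[-0.42,0.86,0],[-0.42,0.86,0],[-0.184,0.43,0],[0,0,0.5],[0,0,0.5]], twist=[[0,0,0],[0,0,0],[0,0,0],[0,0,0],[0,0,0],[0,0,0],[0,0,0],[0,0,0]], gripper=[-1,-1,-1,-1,-1,-1,-1,-1])

```text
time: 7.25
tool_pos: [0.4608, -0.2482, 0.2855]
ee_rot: [-3.14, 0.002, 0.257]
wrist_force: [0.1, -0.4, 0.5]
width: 0.0002
finger_force: 0.0
```

Call:
play_rows(translation=[[0,0,0.2],[0,0,0]], twist=[[0,0,0],[0,0,0]], gripper=[-1,-1])

```text
time: 7.45
tool_pos: [0.4611, -0.2467, 0.2768]
ee_rot: [-3.137, 0.005, 0.259]
wrist_force: [-0.2, -0.4, 0.3]
width: 0.0006
finger_force: 0.0
```

```bash
cat >> h.py <<'E'
def wcheck(X,name):
    w=robot.snapshot("wrist"); cv2.imwrite(f"pics/{name}.png",w[:,:,::-1]); m=robot.camera_model("wrist");K=np.array(m["camera_matrix"],float); r=np.array(m["rvec"],float);t=np.array(m["tvec"],float).ravel()
    p=robot.get_obs()["tool_pos"]
    for Y in (X,p-[0,0,.199]): print("wrist",cv2.fisheye.projectPoints(np.array(Y,float).reshape(1,1,3),r.reshape(3,1),t.reshape(3,1),K,np.zeros(4))[0].ravel().round(1))
    print([(round(d["score"],2),np.round(d["centre"],3)) for d in robot.spot_point(name.split("_")[0]+"_top","wrist")])
E
python3 - <<'E'
from h import *
go(.4635,-.2465,.038)
wcheck([.4635,-.2465,.048],"water_w")
E
```

```text
t 7.45 pos [ 0.4611 -0.2467  0.2768] rot [-3.1369  0.0045  0.2593] w 0.001 F [-0.2 -0.4  0.3] units [0.063 0.016 0.993]
wrist [279.2 234.4]
wrist [279.  254.4]
[(0.88, array([ 0.347, -0.078,  0.048]))]
```

View pics/water_w.png

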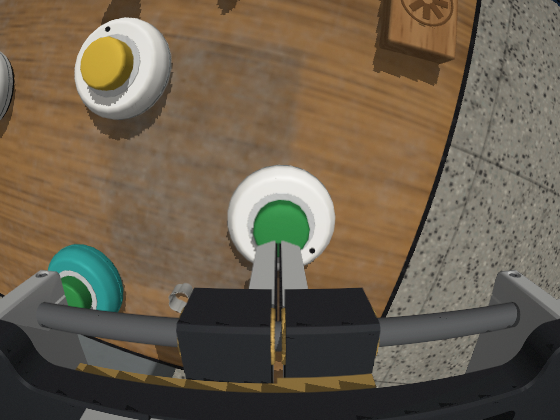

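White puck with the green cap centred near (281,229), fingers right over it; turquoise and yellow are well clear.

Call:
play_rows(translation=[[0.1,-0.02,0.3],[0,0,0.3],[0,0,0.08],[0,0,0.05],[0,0,0.05],[0,0,0.05],[0,0,0.05]], twist=[[0,0,0],[0,0,0],[0,0,0],[0,0,0],[0,0,0],[0,0,0],[0,0,0]], gripper=[-1,-1,-1,-1,-1,-1,-1])

```text
time: 8.25
tool_pos: [0.4663, -0.2452, 0.2453]
ee_rot: [3.141, -0.001, 0.26]
wrist_force: [-1.4, 0.6, 4.9]
width: 0.0003
finger_force: 1.8
```

Call:
play_rows(translation=[[0,0,0.05],[0,0,0]], twist=[[0,0,0],[0,0,0]], gripper=[-1,-1])

```text
time: 8.45
tool_pos: [0.4663, -0.2452, 0.2431]
ee_rot: [3.141, -0.001, 0.26]
wrist_force: [-0.7, 1.2, 2.4]
width: 0.0006
finger_force: 1.3
```

Tips are at 0.0441 and need to reach about 0.037, so 0.175 units further.

Call:
play_rows(translation=[[0,0,0.05],[0,0,0.05],[0,0,0.05],[0,0,0.03],[0,0,0],[0,0,0]], twist=[[0,0,0],[0,0,0],[0,0,0],[0,0,0],[0,0,0],[0,0,0]], gripper=[-1,-1,-1,-1,-1,-1])

```text
time: 9.05
tool_pos: [0.4663, -0.2452, 0.2353]
ee_rot: [3.141, -0.0, 0.26]
wrist_force: [1.2, -1.2, 1.5]
width: 0.0005
finger_force: 0.7
```

Call:
play_rows(translation=[[0,0,-0.2],[0,0,-0.5],[0,0,-0.8],[0,0,-0.8],[0,0,0]], twist=[[0,0,0],[0,0,0],[0,0,0],[0,0,0],[0,0,0]], gripper=[-1,-1,-1,-1,-1])

```text
time: 9.55
tool_pos: [0.467, -0.2456, 0.3329]
ee_rot: [3.134, -0.006, 0.26]
wrist_force: [-0.4, -0.2, 1.0]
width: 0.0006
finger_force: 0.0
```

Run:
```python
from h import *
go(.519,.084,.13)
wcheck([.4635,-.2465,.037],"water_w2")
```

```text
t 9.55 pos [ 0.467  -0.2456  0.3329] rot [ 3.1343 -0.0063  0.2598] w 0.001 F [-0.4 -0.2  1. ] units [ 3.372 -7.631  0.064]
wrist [277.3 218.1]
wrist [276.8 256.2]
[(0.76, array([ 0.463, -0.244,  0.04 ])), (0.71, array([ 0.35 , -0.077,  0.048]))]
```

View pics/water_w2.png

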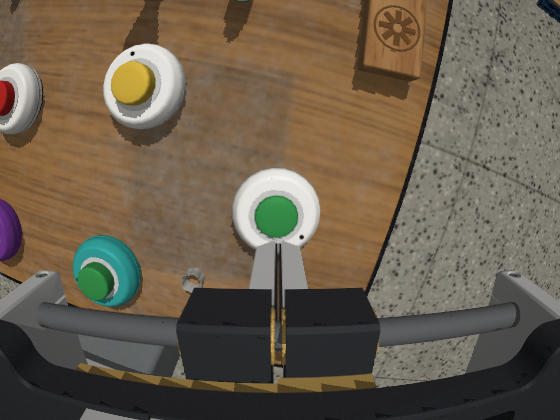

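The green cap at about (277,216) sits sunk in its housing, and nothing else has moved.

Call:
play_rows(translation=[[0.2,-0.43,0],[0.4,-0.9,0],[0.4,-0.9,0],[0.4,-0.9,0],[0.4,-0.9,0],[0.4,-0.9,0],[0.4,-0.9,0],[0.4,-0.9,0]], twist=[[0,0,0],[0,0,0],[0,0,0],[0,0,0],[0,0,0],[0,0,0],[0,0,0],[0,0,0]], gripper=[-1,-1,-1,-1,-1,-1,-1,-1])

```text
time: 10.45
tool_pos: [0.5124, 0.0475, 0.3249]
ee_rot: [-3.141, 0.004, 0.26]
wrist_force: [0.1, 0.4, 0.5]
width: 0.0008
finger_force: 0.0
```

Call:
play_rows(translation=[[0.37,-0.9,0],[0,0,0.3],[0,0,0.5],[0,0,0.4],[0,0,0],[0,0,0]], twist=[[0,0,0],[0,0,0],[0,0,0],[0,0,0],[0,0,0],[0,0,0]], gripper=[-1,-1,-1,-1,-1,-1])

```text
time: 11.05
tool_pos: [0.5176, 0.0839, 0.2779]
ee_rot: [-3.141, 0.004, 0.259]
wrist_force: [0.5, 0.3, 0.7]
width: 0.0005
finger_force: 0.0
```

Run:
```python
from h import *
go(.519,.084,.037)
wcheck([.519,.084,.048],"heat_w")
```

```text
t 11.05 pos [0.5176 0.0839 0.2779] rot [-3.1412  0.0036  0.2591] w 0.0 F [0.5 0.3 0.7] units [0.039 0.008 1.046]
wrist [278.5 235.6]
wrist [278.2 254.9]
[(0.94, array([0.514, 0.085, 0.046]))]
```

View pics/heat_w.png

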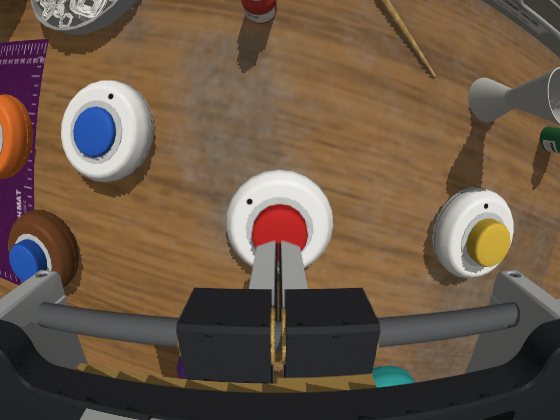

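The red cap is at about (279,232), in line with the fingers, and the blue cap (95,132) is still in.

Call:
play_rows(translation=[[0.03,0,0.3],[0,0,0.3],[0,0,0.08],[0,0,0.05],[0,0,0.05],[0,0,0.05],[0,0,0.05],[0,0,0]], twist=[[0,0,0],[0,0,0],[0,0,0],[0,0,0],[0,0,0],[0,0,0],[0,0,0],[0,0,0]], gripper=[-1,-1,-1,-1,-1,-1,-1,-1])

```text
time: 11.95
tool_pos: [0.5194, 0.0848, 0.2447]
ee_rot: [3.141, -0.001, 0.26]
wrist_force: [-0.5, 0.5, 1.3]
width: 0.0006
finger_force: 0.8
```

Call:
play_rows(translation=[[0,0,0.05],[0,0,0.05],[0,0,0.05],[0,0,0.05],[0,0,0.03],[0,0,0],[0,0,0],[0,0,0]], twist=[[0,0,0],[0,0,0],[0,0,0],[0,0,0],[0,0,0],[0,0,0],[0,0,0],[0,0,0]], gripper=[-1,-1,-1,-1,-1,-1,-1,-1])

```text
time: 12.75
tool_pos: [0.5193, 0.0848, 0.2348]
ee_rot: [3.141, -0.0, 0.26]
wrist_force: [0.7, -0.6, 0.7]
width: 0.0003
finger_force: 0.6
```

Call:
play_rows(translation=[[0,0,-0.2],[0,0,-0.5],[0,0,-0.8],[0,0,-0.8],[0,0,-0.5],[0,0,0],[0,0,0]], twist=[[0,0,0],[0,0,0],[0,0,0],[0,0,0],[0,0,0],[0,0,0],[0,0,0]], gripper=[-1,-1,-1,-1,-1,-1,-1])

```text
time: 13.45
tool_pos: [0.519, 0.0848, 0.3466]
ee_rot: [3.142, 0.001, 0.26]
wrist_force: [0.1, -1.5, 0.2]
width: 0.0004
finger_force: 0.0
```

Run:
```python
from h import *
go(.519,.084,.037)
wcheck([.519,.084,.037],"heat_w2")
```

```text
t 13.45 pos [0.519  0.0848 0.3466] rot [3.1415e+00 6.0000e-04 2.5980e-01] w 0.0 F [ 0.1 -1.5  0.2] units [-0.003  0.019  2.766]
wrist [279.3 208.1]
wrist [278.3 254.3]
[(0.7, array([ 0.669, -0.162,  0.004])), (0.66, array([0.517, 0.086, 0.036]))]
```

View pics/heat_w2.png

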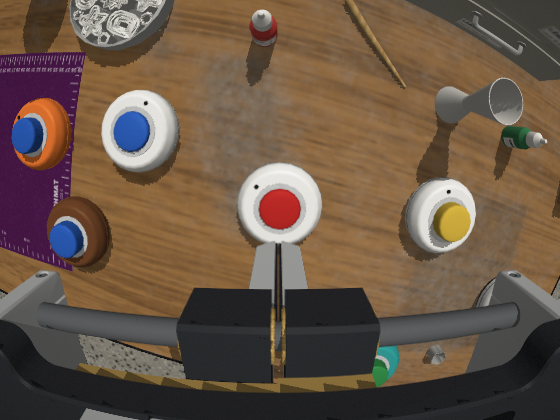

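The red cap (280,208) and blue cap (131,131) are in, the yellow cap (452,222) is up, and the bystanders stand where they were.

```bash
python3 -c "
from bench import robot
print(robot.close_job())"
```

```text
the job is handed in; nothing more can be done
None
```

I pressed the blue, green and red caps in that order, each about 12 mm in by the fingertip height, left the yellow cap up, and handed the job in; the hand-in returned no verdict.

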